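Close the powder compacts and pack them in their trays

TASK

The three black powder compacts have been checked and stand open among the lab clutter: shut each lid flat, and lay each compact right way up and flat in the cut-out of its own shape - round, square, oblong - in the packing trays. Pressed powder cracks, so never drop a compact or turn it over, and do not knock over the amber dropper bottle.

Things in the scene. Friction and masses are not known exactly. Their poses are not given: they have to be found in the camera images.
- round_compact_mid (a point): Round black powder compact, 60 mm diameter, one round pan; 24 mm high when shut (base 17, lid 7), about 150 g, loose on the bench, lid up. The point is the centre of the shut compact, 12 mm above its underside; axes its own, z up. The hinge line runs along y, 30 mm from the point along +x and 5 mm above it; the lid's free edge comes down at -x.
- square_compact_mid (a point): Square black powder compact, 56 x 56 mm, four small pans; 24 mm high when shut (base 17, lid 7), about 150 g, loose on the bench, lid up. The point is the centre of the shut compact, 12 mm above its underside; axes its own, z up. The hinge line runs along y, 28 mm from the point along +x and 5 mm above it; the lid's free edge comes down at -x.
- oblong_compact_mid (a point): Oblong black powder compact, 42 mm (x) by 76 mm (y), hinged on a long side; 24 mm high when shut (base 17, lid 7), about 150 g, loose on the bench, lid up. The point is the centre of the shut compact, 12 mm above its underside; axes its own, z up. The hinge line runs along y, 21 mm from the point along +x and 5 mm above it; the lid's free edge comes down at -x.
- round_compact_lid (a joint): Angle of the round compact's lid: 0 shut flat, about 1.57 standing upright, 2.1 at its stop. The lid is 60 mm from hinge to free edge and 7 mm thick; a light friction hinge (under 0.5 N at the free edge) keeps it at whatever angle it is left.
- square_compact_lid (a joint): Angle of the square compact's lid: 0 shut flat, about 1.57 standing upright, 2.1 at its stop. The lid is 56 mm from hinge to free edge and 7 mm thick; a light friction hinge (under 0.5 N at the free edge) keeps it at whatever angle it is left.
- oblong_compact_lid (a joint): Angle of the oblong compact's lid: 0 shut flat, about 1.57 standing upright, 2.1 at its stop. The lid is 42 mm from hinge to free edge and 7 mm thick; a light friction hinge (under 0.5 N at the free edge) keeps it at whatever angle it is left.
- round_tray: Fixed packing tray, 116 x 116 mm: white carton filled flush with grey foam, top 20 mm above the bench, with a round cut-out of 68 mm diameter in the middle, 8 mm deep (light floor, 2 mm bevel at the mouth). A seated compact stands 16 mm proud, so hold it at least 10 mm above its underside. Origin: centre of the tray's underside, on the bench; z up.
- square_tray: Fixed packing tray, 116 x 116 mm: white carton filled flush with grey foam, top 20 mm above the bench, with a square cut-out of 64 x 64 mm in the middle, 8 mm deep (light floor, 2 mm bevel at the mouth). A seated compact stands 16 mm proud, so hold it at least 10 mm above its underside. Origin: centre of the tray's underside, on the bench; z up.
- oblong_tray: Fixed packing tray, 116 x 116 mm: white carton filled flush with grey foam, top 20 mm above the bench, with an oblong cut-out of 50 mm along the tray's x by 84 mm along its y in the middle, 8 mm deep (light floor, 2 mm bevel at the mouth). A seated compact stands 16 mm proud, so hold it at least 10 mm above its underside. Origin: centre of the tray's underside, on the bench; z up.
- dropper_mid (a point): Small amber glass dropper bottle, closed, 34 mm in diameter and 69 mm high, standing among the compacts and trays; not part of the job. The point is its axis, 34 mm above the bench.
There are look-alikes about, which are no part of the job. Leave any blue or red look-alike of the part that bears square_compact_mid alone.

How it is judged:
At the end, for the whole second after the job is handed in: Each compact lies in the cut-out of its own shape: centres within 10 mm in plan, seated on the cut-out's floor to 3.5 mm, level to 0.12 rad, its lid shut to 0.12 rad, released and at rest (horizontal distance between round_compact_mid and round_tray below 0.01 m and z of round_compact_mid in the frame of round_tray below 0.0275 m and angle between each of round_compact_mid, square_compact_mid, oblong_compact_mid's own z axis and vertical below 0.12 rad and value of joint each of round_compact_lid, square_compact_lid, oblong_compact_lid below 0.12 rad and linear speed of each of round_compact, square_compact, oblong_compact below 0.03 m/s and horizontal distance between square_compact_mid and square_tray below 0.01 m and z of square_compact_mid in the frame of square_tray below 0.0275 m and horizontal distance between oblong_compact_mid and oblong_tray below 0.01 m and z of oblong_compact_mid in the frame of oblong_tray below 0.0275 m); the robot touches nothing.
It fails at once if a compact is dropped (falls freely faster than 0.7 m/s, about 25 mm) ((linear speed of round_compact above 0.7 m/s and contact force between round_compact and the fingers below 0.05 N) or (linear speed of square_compact above 0.7 m/s and contact force between square_compact and the fingers below 0.05 N) or (linear speed of oblong_compact above 0.7 m/s and contact force between oblong_compact and the fingers below 0.05 N)).
It fails at once if a compact is turned over or stood on edge (tilted more than 0.9 rad) (angle between any of round_compact_mid, square_compact_mid, oblong_compact_mid's own z axis and vertical above 0.9 rad).
It fails at once if the amber dropper bottle is knocked over (tilted more than 0.7 rad) (angle between dropper_mid's own z axis and vertical above 0.7 rad).
It also fails if it takes over 125 s, if anything falls off the work surface, if the arm or the gripper's body presses on something with over 40 N, if the wrist force passes 120 N, or if a joint passes its speed limit or range.

ROBOT

A 6-joint arm with a two-finger parallel gripper is mounted at the origin on the work surface. World frame = base frame: x ahead of the robot, y to its left, z up, the work surface at z = 0. Lengths are in m, angles in rad, forces in N, time in s.
With the tool pointing down it reaches from about 0.35 to 0.975 m from the base axis. Payload 4.9 kg.
Tool frame: the origin (TCP) lies midway between the tips of the shut fingers; the grasp point (between the pads) lies 19 mm behind it; z points along the fingers, y is the line along which they close (so a half turn about z gives the same grasp; the last joint's range is limited). The gripper opens to 85 mm and grips with 20 to 120 N. Pads are 22 mm wide; open, the fingers measure 114 mm over their backs; the gripper's body (76 mm by 85 mm) begins 54 mm behind the grasp point. The pads swing forward as they close: fully open they stand 13 mm farther back than shut.
Start: joints at [1.131, 0.053, 1.613, -0, 1.476, -0.119], TCP at [0.197, 0.593, 0.231] pointing down, gripper open.
Joint ranges: [-3.01, 3.01], [-1.01, 2.22], [0.06, 2.58], [-1.02, 4.17], [0.09, 2.62], [-3.14, 3.14]. Speed limits (rad/s): [2.57, 2.57, 3.14, 3.14, 3.14, 3.14].

INTERFACE

Orientations are given as a rotation vector (axis times angle).
In Python, from workcell import move_ptp, move_linear, set_joints, command_gripper, pause, ik, get_image, camera_params, MotionError, hand_in, read_t, read_q, read_joint_velocities, read_effort, read_ee_pos, read_tool_rot, read_wrist_force, read_ft_torque, read_finger_gap, read_grip_force gives the robot as it stands. Calls block until the motion is done:
- move_ptp(position, orientation): joint-space move of the TCP to a pose.
- move_linear(position, rotation=None, max_speed=0.15): straight line of the TCP; rotation=None keeps the orientation; max_speed is the mean speed in m/s.
- set_joints(angles): joint-space move.
- command_gripper(opening): opening from 0.0 (shut) to 1.0 (fully open); the grip force is fixed at half the most; returns when the fingers have stopped.
- pause(seconds).
- ik(position, orientation): joint angles nearest the present ones, or None.
- get_image(name): name is "scene" or "top" or "wrist"; returns (picture, depth): 420x560x3 uint8, blue, green, red; 420x560 float32, m along the optical axis (not along the pixel's ray), 0 where there is no reading.
- camera_params(name): a dict with "camera_matrix" (3x3 intrinsics, pixels), "position" and "attitude" of the camera in the world. Camera axes: x right, y down, z forward; pixel columns grow to the right and rows downward; lengths in m; the calibration is good to about 2 mm. A picture is of the moment at which its call begins: read the wrist's pose just before it. camera_params takes no time and is no camera call; for the wrist camera it gives the pose at the moment of the call.
A pose or a line that the arm cannot do raises MotionError and nothing moves.
- hand_in(): hands the job in; it is judged then, once.
Readings, each from a call of its own:
- read_t(): time.
- read_q(): joint angles.
- read_joint_velocities(): joint speeds.
- read_effort(): joint torques, N m.
- read_ee_pos(): TCP position.
- read_tool_rot(): TCP orientation.
- read_wrist_force(): force on the tool from outside, world axes, zero at the start.
- read_ft_torque(): the same for the moment, N m.
- read_finger_gap(): opening from 0.0 (shut) to 1.0 (fully open).
- read_grip_force(): force on a finger pad.
Only numpy, scipy, OpenCV 4.12 (cv2) and the standard library are available. Lean on these libraries where they do the work, as an engineer would, in place of code of your own. Each camera call takes 0.05 s, during which the arm holds its last target. There are 200 camera calls.

## Working session

There is one attempt and no reset: what is moved stays moved. The work goes in short steps, each a Python script; the robot and the scene stay as the last script left them, time stands still between calls to the robot, and variables do not carry over. Pictures are saved under pics/ and viewed, at most 14 in all, crops included, and the job is handed in when it is done.

```bash
mkdir -p pics; ls
python3 - <<'E'
from workcell import *
import cv2,numpy as np
for n in ("top","scene"):
    im,d=get_image(n); cv2.imwrite(f"pics/{n}0.png",im); np.savez(f"pics/{n}0.npz",im=im,d=d)
    p=camera_params(n); print(n,p); print((d>0).mean(),d[d>0].min(),d.max())
cv2.imwrite("pics/top0b.png",cv2.resize(cv2.imread("pics/top0.png"),(800,600)))
print(read_t())
E
```

```text
pics
top {'camera_matrix': array([[405.52029464,   0.        , 280.81110908],
       [  0.        , 405.52029464, 215.20061667],
       [  0.        ,   0.        ,   1.        ]]), 'position': array([ 0.3157833 , -0.00594415,  1.0462977 ]), 'attitude': array([-2.1106305 ,  2.1240893 , -0.18218961])}
0.9961054421768708 0.7180277 2.071471
scene {'camera_matrix': array([[396.40150294,   0.        , 279.05610586],
       [  0.        , 396.40150294, 206.5265695 ],
       [  0.        ,   0.        ,   1.        ]]), 'position': array([ 0.91970444, -0.43849998,  0.61985433]), 'attitude': array([-2.16294497, -0.89442721,  0.38441752])}
0.9959821428571428 0.5135193 2.599612
0.1
```

View pics/top0b.png

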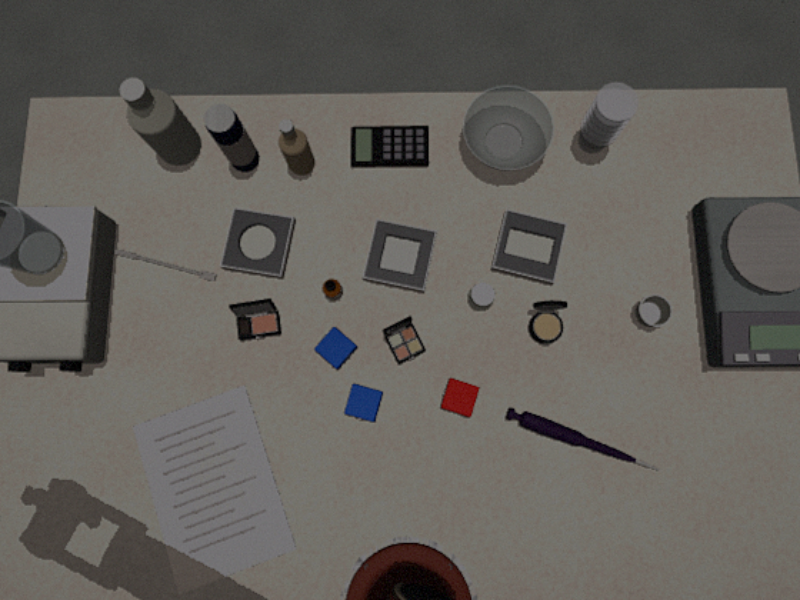

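View pics/scene0.png

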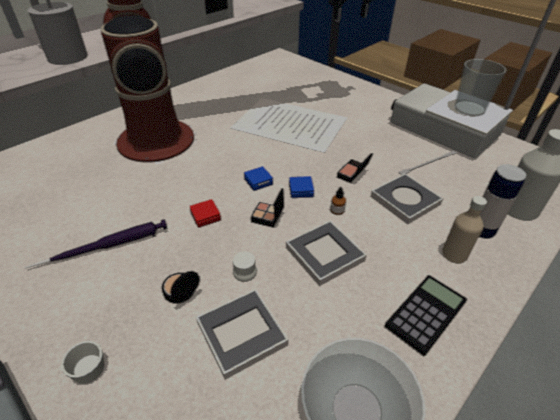

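The top view (800x600 scale) shows the trays at round (258,242), square (400,256) and oblong (528,247). The open compacts are oblong (257,322), square (404,342) and round (546,322), with their lids on the far side. The amber dropper is at (332,288), and the blue and red decoys lie nearer the robot.

```bash
cat > h.py <<'E'
import numpy as np,cv2
from scipy.spatial.transform import Rotation as R
from workcell import *
def rays(name,uv,par=None):
    p=par or camera_params(name); uv=np.atleast_2d(uv).astype(float)
    c=np.c_[uv,np.ones(len(uv))]@np.linalg.inv(p["camera_matrix"]).T
    return np.array(p["position"]),c@R.from_rotvec(p["attitude"]).as_matrix().T
def onplane(name,uv,z,par=None):
    o,d=rays(name,uv,par); return o+d*((z-o[2])/d[:,2])[:,None]
def cloud(name,d,par=None):
    v,u=np.mgrid[:d.shape[0],:d.shape[1]]
    o,r=rays(name,np.c_[u.ravel(),v.ravel()],par)
    P=o+r*d.reshape(-1,1); P[d.ravel()==0]=np.nan
    return P.reshape(*d.shape,3)
E
python3 - <<'E'
from h import *
z=np.load("pics/top0.npz"); im,d=z["im"],z["d"]; P=cloud("top",d)
print("bench z",np.nanmedian(P[280:300,200:330,2]),np.nanstd(P[290:295,180:230,2]))
def box(c,r=38): 
    u,v=int(c[0]*.7),int(c[1]*.7); return slice(v-r,v+r),slice(u-r,u+r),u-r,v-r
# trays: outer footprint by height, and the light floor by colour
for n,c in dict(round=(258,242),square=(400,256),oblong=(528,247)).items():
    a,b,u0,v0=box(c,32)
    g=cv2.cvtColor(im[a,b],cv2.COLOR_BGR2GRAY)
    m=((P[a,b,2]>.014)&(P[a,b,2]<.03)&(g<105)).astype(np.uint8)
    cs,h=cv2.findContours(m,cv2.RETR_CCOMP,cv2.CHAIN_APPROX_NONE)
    for k,x in enumerate(cs):
        if cv2.contourArea(x)<150: continue
        w=onplane("top",x[:,0]+[u0,v0],.02)[:,:2].astype(np.float32)
        r=cv2.minAreaRect(w*1000); print(n,"hole" if h[0][k][3]>=0 else "outer",np.round(r[0],1),np.round(r[1],1),round(r[2],1))
for n,c in dict(oblong=(257,322),square=(404,342),round=(546,322)).items():
    a,b,u0,v0=box(c,32); Q=P[a,b]
    m=((Q[...,2]>.009)&(Q[...,2]<.022)).astype(np.uint8)
    cs,_=cv2.findContours(m,cv2.RETR_EXTERNAL,cv2.CHAIN_APPROX_NONE); x=max(cs,key=cv2.contourArea)
    w=onplane("top",x[:,0]+[u0,v0],.017)[:,:2].astype(np.float32); r=cv2.minAreaRect(w*1000)
    print(n,"base",np.round(r[0],1),np.round(r[1],1),round(r[2],1))
    L=Q[(Q[...,2]>.026)]; 
    if len(L):
        r=cv2.minAreaRect(L[:,:2].astype(np.float32)*1000); print("  lid n",len(L),"zmax",np.percentile(L[:,2],[50,97]).round(4),np.round(r[0],1),np.round(r[1],1),round(r[2],1))
a,b,u0,v0=box((332,288),16);Q=P[a,b];k=Q[...,2]>.03;print("dropper",Q[k].mean(0),Q[k][:,2].max(),k.sum())
a,b,u0,v0=box((482,295),16);Q=P[a,b];k=Q[...,2]>.015;print("jar",Q[k].mean(0),Q[k][:,2].max(),np.ptp(Q[k],axis=0))
for n,c in dict(blue1=(336,347),blue2=(364,402),red=(460,397)).items(): print(n,P[int(c[1]*.7),int(c[0]*.7)])
E
```

```text
bench z 0.0003036680345736009 0.001951243262239328
round outer [634.3 274.5] [115.3 115.5] 80.2
round hole [635.5 275.5] [68.6 69.1] 46.8
square outer [607.5  12.2] [115.5 116. ] 77.5
square hole [608.3  12.1] [68.4 68. ] 77.9
oblong outer [ 622.2 -225.5] [115.2 116.7] 75.1
oblong hole [ 623.2 -225.7] [88.1 56.6] 76.4
oblong base [479.6 268.3] [46.9 76.5] 8.5
  lid n 235 zmax [0.0489 0.0584] [508.8 272.9] [14.8 74.2] 8.9
square base [443.9   3.3] [57.4 55.8] 26.3
  lid n 102 zmax [0.0701 0.075 ] [470.5  16.4] [ 7.9 53.1] 26.8
round base [ 472.5 -249.5] [58.8 59.4] 43.1
  lid n 132 zmax [0.0633 0.0768] [ 505.4 -249.3] [55.2  8. ] 88.6
dropper [0.54172989 0.13345865 0.04401592] 0.07114539654301177 131
jar [ 0.5270185  -0.13442987  0.0381354 ] 0.04364754165024576 [0.04246049 0.04091138 0.02839997]
blue1 [0.43960289 0.12466648 0.02656638]
blue2 [0.34194648 0.07613166 0.02242447]
red [ 0.35090779 -0.09361687  0.02193653]
```

Sizes and heights agree with the specification. Next I shut the oblong lid by following its arc with the shut fingers.

```bash
cat >> h.py <<'E'
C=dict(oblong=(.4772,.2679,8.7,.042),square=(.4439,.0033,26.4,.056),round=(.4725,-.2495,-1.4,.060))
T=dict(round=(.635,.275,0),square=(.6079,.0121,-12.3),oblong=(.6227,-.2256,-14))
def down(a):   # tool y at world angle a (deg), half turn nearest the present wrist
    best=None
    for k in (0,180):
        t=np.radians(a+k); y=np.array([np.cos(t),np.sin(t),0]); z=np.array([0,0,-1.])
        M=R.from_matrix(np.c_[np.cross(y,z),y,z]); dd=(M*R.from_rotvec(read_tool_rot()).inv()).magnitude()
        if best is None or dd<best[0]: best=(dd,M.as_rotvec())
    return best[1]
def shut(n):
    cx,cy,yaw,L=C[n]; t=np.radians(yaw); ux=np.array([np.cos(t),np.sin(t)]); hd=.005+.012
    half=L/2; rot=down(yaw+90); r=.75*L; w=.011
    def pt(th,back=0):
        s=half-r*np.cos(th)+.007*np.sin(th)+w+back; z=hd+r*np.sin(th)+.007*np.cos(th)
        p=np.array([cx,cy])+ux*s; return [p[0],p[1],z]
    s=pt(np.radians(85),.05)
    command_gripper(0.0)
    move_ptp([s[0],s[1],.16],rot); move_linear(s,max_speed=.2)
    f0=np.array(read_wrist_force())
    for a in (85,65,45,28,14,4): move_linear(pt(np.radians(a)),max_speed=.08); print(a,np.round(np.array(read_wrist_force())-f0,2))
    e=pt(0); 
    for dz in (.0005,-.0007,-.0015):
        move_linear([e[0],e[1],.024+dz],max_speed=.03); f=(np.array(read_wrist_force())-f0).round(2); print("press",dz,f)
        if f[2]>4: break
    move_linear([e[0],e[1],.13],max_speed=.2); print("t",read_t())
E
python3 - <<'E'
from h import *
shut("oblong")
E
```

```text
85 [-0.41 -0.22 -1.36]
65 [-0.55  0.65 -0.2 ]
45 [-0.56 -0.6  -2.23]
28 [-0.29  0.38 -1.44]
14 [-0.53 -0.79 -2.11]
4 [ 0.14 -0.19 -2.3 ]
press 0.0005 [-0.11  0.11 -2.37]
press -0.0007 [-2.49  0.03  3.36]
press -0.0015 [-5.27 -2.67  8.41]
t 6.9083
```

```bash
cat >> h.py <<'E'
def look(cs,fn):
    im,d=get_image("top"); P=cloud("top",d); cv2.imwrite(f"pics/{fn}.png",im); par=camera_params("top"); out={}
    K,Rm=par["camera_matrix"],R.from_rotvec(par["attitude"]).as_matrix()
    for n,(x,y,z0) in cs.items():   # z0: underside height
        q=K@(Rm.T@(np.array([x,y,z0+.024])-par["position"])); u,v=(q[:2]/q[2]).astype(int)
        s=(slice(v-26,v+26),slice(u-26,u+26)); m=P[s][...,2]>z0+.013
        cc,_=cv2.findContours(m.astype(np.uint8),cv2.RETR_EXTERNAL,cv2.CHAIN_APPROX_NONE); c=max(cc,key=cv2.contourArea)
        r=cv2.minAreaRect((onplane("top",c[:,0]+[u-26,v-26],z0+.022)[:,:2]*1000).astype(np.float32))
        Q=P[s][m]; A=np.c_[Q[:,:2]-Q[:,:2].mean(0),np.ones(len(Q))]; k=np.linalg.lstsq(A,Q[:,2],rcond=None)[0]
        print(n,np.round(r[0],1),np.round(r[1],1),round(r[2],1),"top z",k[2].round(4),"slope",k[:2].round(3),"zmax",Q[:,2].max().round(4)); out[n]=r
    return out
E
python3 - <<'E'
from h import *
shut("square"); shut("round")
move_linear([.40,-.25,.2],max_speed=.25)
look({n:(c[0],c[1],0) for n,c in C.items()},"shut"); print(read_t())
im=cv2.imread("pics/shut.png"); cv2.imwrite("pics/shutc.png",cv2.resize(im[140:280,130:430],None,fx=2.6,fy=2.6))
E
```

```text
85 [-0.55 -0.37 -0.6 ]
65 [ 0.   -0.77 -1.6 ]
45 [ 0.4  -0.76 -0.62]
28 [-1.27 -0.4   0.42]
14 [-0.5   0.27 -0.68]
4 [-0.21  0.04 -0.76]
press 0.0005 [-0.25  0.03  0.16]
press -0.0007 [-3.42  0.47  4.52]
t 12.1583
85 [ 0.89 -0.23 -0.3 ]
65 [ 0.79  0.18 -0.69]
45 [ 1.68  0.91 -1.31]
28 [-0.34  0.87 -0.66]
14 [ 1.96  0.63 -0.22]
4 [ 0.22  0.86 -0.99]
press 0.0005 [ 1.34  1.1  -0.87]
press -0.0007 [-0.55  1.23  3.79]
press -0.0015 [-3.93  1.65  8.18]
t 17.8917
oblong [477.8 267.7] [44.9 77.1] 8.5 top z 0.0227 slope [0.054 0.018] zmax 0.0283
square [443.3   3.2] [57.1 55.8] 26.4 top z 0.0232 slope [0.018 0.009] zmax 0.0291
round [ 455.1 -265.6] [91.3 91.8] 86.4 top z 0.234 slope [-2.168  2.726] zmax 0.53
18.4833
```

View pics/shutc.png

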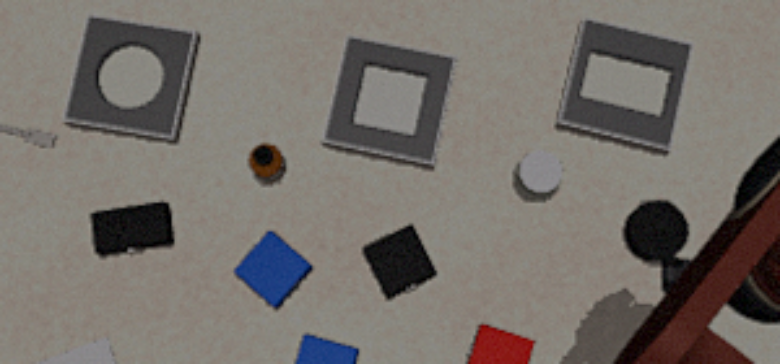

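All three lids are shut flat and the compacts have barely moved; the round one, at crop (656,230), is still at its first position. Before grasping I touch the bench to measure how far the fingertips stand back at a 60 mm opening.

Run:
```python
from h import *
rot=down(90)
move_ptp([.45,-.12,.06],rot)
for g in (60/85,42/85):
    command_gripper(g); move_linear([.45,-.12,.012],max_speed=.1); f0=np.array(read_wrist_force())
    z=.012
    while z>-.014:
        z-=.001; move_linear([.45,-.12,z],max_speed=.02); f=(np.array(read_wrist_force())-f0)[2]
        if f>4: break
    print(g,read_finger_gap(),"contact z",read_ee_pos()[2],z,f); move_linear([.45,-.12,.03],max_speed=.1)
move_linear([.45,-.12,.15],max_speed=.25); print(read_t())
```

```text
0.7058823529411765 0.7075997771147783 contact z -0.00515923931956231 -0.006000000000000004 7.061647006262229
0.49411764705882355 0.4953472421862687 contact z -0.0018202154451491433 -0.0030000000000000035 10.107060931744563
31.05
```

The arc model holds (5.1 mm and 1.8 mm). Now grasp and place the oblong first.

```bash
cat >> h.py <<'E'
def place(n,c,ca,t,ta,retreat):   # ca, ta: tool-y angle at pick and at place
    zg=.0115-retreat
    rot=down(ca); command_gripper(1.0)
    move_ptp([*c,.12],rot); move_linear([*c,zg],max_speed=.12); command_gripper(0.0)
    print(n,"gap mm",85*read_finger_gap(),"grip",read_grip_force())
    move_linear([*c,zg+.02],max_speed=.05); move_linear([*c,.16],max_speed=.2)
    d=(ta-ca+90)%180-90 if n!="square" else (ta-ca+45)%90-45
    rt=(R.from_rotvec([0,0,np.radians(d)])*R.from_rotvec(rot)).as_rotvec()
    move_ptp([*t,.16],rt); print("gap mm",85*read_finger_gap()); f0=np.array(read_wrist_force())
    move_linear([*t,zg+.012+.012],max_speed=.15); z=zg+.012+.005
    while z>zg+.0105:
        z-=.0015; move_linear([*t,z],max_speed=.02); f=(np.array(read_wrist_force())-f0)
        if f[2]>4: break
    print("down",z-zg-.012,f.round(1)); command_gripper(1.0)
    move_linear([*t,.14],max_speed=.15); print("t",read_t())
E
python3 - <<'E'
from h import *
place("oblong",(.4775,.2678),8.6,(.6227,-.2256),-14,.0018)
E
```

```text
oblong gap mm 39.542848603869615 grip 61.24628663063049
gap mm 39.468414678333176
down 0.000499999999999997 [-1.8  0.   4.7]
t 41.75
```

Run:
```python
from h import *
place("square",(.4436,.0033),116.4,(.6079,.0121),-12.3,.0042)
place("round",(.4725,-.2495),88.6,(.635,.275),90,.0051)
move_ptp([.30,.45,.25],down(90))
look({n:(t[0],t[1],.012) for n,t in T.items()},"placed"); print(read_t())
im=cv2.imread("pics/placed.png"); cv2.imwrite("pics/placedc.png",cv2.resize(im[130:270,130:430],None,fx=2.6,fy=2.6))
```

```text
square gap mm 53.253927229035824 grip 63.610768765211105
gap mm 53.397307271277114
down 0.000499999999999997 [-2.   0.3  7.3]
t 50.1333
round gap mm 56.782500995316205 grip 63.83534163236618
gap mm 56.468463834027766
down 0.000499999999999997 [-4.5 -0.3  8.3]
t 59.7583
round [633.8 274.4] [60.3 57. ] 45.1 top z 0.0349 slope [0.032 0.014] zmax 0.0404
square [606.   12.5] [55.5 58.7] 77.7 top z 0.0348 slope [ 0.035 -0.002] zmax 0.0403
oblong [ 619.  -223.4] [75.7 45.1] 75.1 top z 0.0345 slope [ 0.037 -0.015] zmax 0.0425
61.2667
```

View pics/placedc.png

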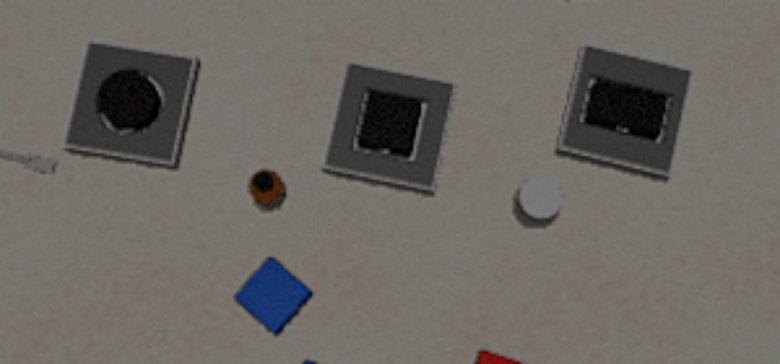

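All three are seated: their tops are 12 mm above the bench readings, they are centred within 4 mm, level and shut. The dropper is upright at crop (266,187).

```bash
python3 -c "
from workcell import *
print(hand_in())"
```

```text
the job is handed in; nothing more can be done
None
```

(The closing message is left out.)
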